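# Rinse turned sleeves on the swing-out hook before measuring

## Robot

A 7-joint arm with a two-finger parallel gripper is mounted at the origin on the work surface. World frame = base frame: x ahead of the robot, y to its left, z up, the work surface at z = 0. Lengths are in m, angles in rad, forces in N, time in s.
With the tool pointing down it reaches from about 0.4 to 0.9 m from the base axis. Payload 5.6 kg.
Tool frame: the origin (TCP) lies midway between the tips of the shut fingers; the grasp point (between the pads) lies 19 mm behind it; y points along the fingers, z is the direction in which the jaws open and shut, and the axes are right-handed (so a half turn about y gives the same grasp; the last joint's range is limited). The gripper opens to 92 mm and grips with 3 to 60 N. Pads are 20 mm wide; open, the fingers measure 128 mm over their backs; the gripper's body (75 mm by 189 mm) begins 69 mm behind the grasp point.
Start: joints at [1.289, 0.468, -0.012, 1.603, 0.006, 1.071, -0.056], TCP at [0.154, -0.632, 0.215] pointing down, gripper open.
Joint ranges: [-2.53, 2.53], [-0.31, 2.02], [-1.57, 1.55], [0.28, 2.44], [-1.29, 4.43], [0.15, 1.84], [-2.92, 2.92]. Speed limits (rad/s): [2.57, 2.57, 3.14, 3.14, 3.14, 3.14, 3.14].

## Interface

Orientations are given as a 3x3 rotation matrix whose columns are the frame's x, y, z axes.
In Python, from station import env, effector, solver, viewer, workorder, search_frame, tip_of gives the robot as it stands. Calls block until the motion is done:
- env.reach(position, orientation): joint-space move of the TCP to a pose.
- env.movel(position, frame=None, rate=0.15): straight line of the TCP; frame=None keeps the orientation; rate is the mean speed in m/s.
- env.goto_joints(angles): joint-space move.
- effector.release() and effector.grasp(squeeze=None): open the fingers fully, or close them until they stop; squeeze is the grip in N (None keeps the last).
- env.pause(seconds).
- solver.inverse_kinematics(position, orientation): joint angles nearest the present ones, or None.
- env.sense(): the state.
- viewer.read_camera(name): name is "scene" or "side" or "wrist"; returns (picture, depth): 420x560x3 uint8, red, green, blue; 420x560 float32, m along the optical axis (not along the pixel's ray), 0 where there is no reading.
- viewer.camera_info(name): a dict with "intrinsics" (3x3 intrinsics, pixels), "eye" and "rotation" of the camera in the world; the wrist camera has in their place "T_tool_cam" (4x4, takes a point from camera to tool coordinates, whose origin is the TCP and whose axes are the tool frame's). Camera axes: x right, y up, looking along -z (the intrinsics and any distortion apply to the point x, -y, -z); pixel columns grow to the right and rows downward; lengths in m; the calibration is good to about 2 mm. The wrist camera is an equidistant fisheye: a pixel r from the principal point sees the ray r / f radians off the axis. A picture is of the moment at which its call begins: read the wrist's pose just before it. camera_info takes no time and is no camera call.
A pose or a line that the arm cannot do raises env.PlanningError and nothing moves.
- workorder.finish_job(): hands the job in, once; it reports no verdict.
Trained networks look in the newest picture that a camera, given by its name, has taken for a name from the list of things; names that differ only in an ending like _2 or _b are one class to them, and where a whole thing is asked for, a point or a joint stands for the part that bears it (a point fixed in the world has none). Each returns a list of dicts, best first, with "score" (0 to 1); they miss things now and then, are a little off and sometimes report something else, mostly with a low value. They report only what shows in the picture. A call takes as long as a camera call. They do not tell look-alikes from the thing itself.
- search_frame(camera, name): "at" ([x, y, z] in m, in world coordinates, good to about 4 mm: the middle of the surface that is visible of it).
- tip_of(camera, name): "at" ([x, y, z] in m, in world coordinates, good to about 4 mm: a listed point, or the origin of a listed thing).
The state is a dict: "t": time; "joint_positions": joint angles; "joint_velocities": joint speeds; "tau": joint torques, N m; "ee_pos": TCP position; "tcp_rot": TCP orientation; "wrist_force": force on the tool from outside, world axes, zero at the start; "moment": the same for the moment, N m; "gripper_width": finger opening in m.
Only numpy, scipy, OpenCV 4.12 (cv2) and the standard library are available. Lean on these libraries where they do the work, as an engineer would, in place of code of your own. Each camera call takes 0.05 s, during which the arm holds its last target.

## Task

Get the turned sleeves ready for the measuring machine: stand every sleeve upright in the parts carrier, swing the folded hook of the rinse station fully out from the splash-back, and hang the loaded carrier by its stirrup on the hook. Once it hangs free, push the pump bottle's cap all the way down and let it spring back up, then leave the carrier hanging still to drip, and keep the gauge-block case and the ring gauge where they are.

Things in the scene. Friction and masses are not known exactly. Their poses are not given: they have to be found in the camera images.
- hook (a joint): swing-out hook of the rinse station, hinged on an upright pin: 0 = folded flat along the splash-back, tip toward the robot's side; 1.57 = fully out at its stop, square to the splash-back, pointing to the robot's right over the drip tray. Friction holds it where it is left (0.8 N at the tip). Its arm is a level aluminium bar 10 mm thick and 150 mm long with an upturned tip
- hook_hinge (a point): on the hook's hinge axis at the height of the arm's centre line, 185 mm above the bench, 34 mm out from the stainless splash-back (400 mm long, 225 mm high); before it lies a drip tray 220 mm deep with a 14 mm rim. Turns with the hook: -x runs along the arm to the tip, z up. Folded, 29 mm are clear between arm and splash-back
- hook_mid (a point): on top of the hook's arm, half-way along it (75 mm from the hinge axis, 5 mm above the centre line); turns with the hook, -x to the tip
- hook_tip (a point): centre of the upturned tip: an upright round bar 10 mm thick, 150 mm from the hinge axis, 15 mm above the arm's centre line; the bar's rounded top is 15 mm higher than this point
- pump (a joint): travel of the pump bottle's sprung cap in m: 0 = up, 0.012 = fully down; springs back by itself; about 1.3 N to start, 5.3 N fully down
- pump_top (a point): centre of the top face of the 33 mm wide cap of the white pump bottle (54 mm across), clamped upright to the splash-back on the far side of the hinge, 100 mm along from it and 37 mm out from the splash-back's face; 207 mm above the bench when up; its spout points at the hook
- carrier_floor (a point): parts carrier: shallow perforated aluminium tray 300 x 74 mm, rim 22 mm high (inside 294 x 68 mm), a stem in its middle carrying a steel stirrup and a black grip, 184 mm high in all, 0.42 kg. This point: middle of the tray's floor, 4 mm above its underside; x along the tray, y across, z up. Sleeves stand in a row on either side of the stirrup, about 80 to 125 mm off the middle
- carrier_seat (a point): peak of the stirrup's window: underside of its top bar, 138 mm above the carrier's underside; it rests on the hook's arm. The stirrup lies in the carrier's x-z plane, 52 mm wide over all (x), 8 mm thick (y); its window is 36 mm wide and 62 mm high, and the hook passes through it along y. Same axes as carrier_floor
- carrier_grip (a point): centre of the black grip plate on top of the stirrup: 44 mm (x) x 10 mm (y) x 40 mm high, 26 mm above carrier_seat. Same axes
- case_mid (a point): bystander: centre of a closed wooden gauge-block case 70 x 150 x 36 mm
- gauge_mid (a point): bystander: centre of a dark steel ring gauge, 84 mm across, 24 mm high
- sleeve0_mid (a point): centre, half-way up, of an aluminium flanged sleeve standing on its flange: 64 mm high, flange 40 mm across and 10 mm thick at the bottom, barrel 28 mm across above it; 0.09 kg; z along its axis; two to four sleeves are there
- sleeve1_mid (a point): centre, half-way up, of an aluminium flanged sleeve standing on its flange: 64 mm high, flange 40 mm across and 10 mm thick at the bottom, barrel 28 mm across above it; 0.09 kg; z along its axis; two to four sleeves are there
- sleeve2_mid (a point): centre, half-way up, of an aluminium flanged sleeve standing on its flange: 64 mm high, flange 40 mm across and 10 mm thick at the bottom, barrel 28 mm across above it; 0.09 kg; z along its axis; two to four sleeves are there
- sleeve3_mid (a point): centre, half-way up, of an aluminium flanged sleeve standing on its flange: 64 mm high, flange 40 mm across and 10 mm thick at the bottom, barrel 28 mm across above it; 0.09 kg; z along its axis; two to four sleeves are there
Mind the look-alikes: they are no part of the job. Leave any black, blue or brown look-alike of the part that bears sleeve0_mid alone.

How it is judged:
On the way, in this order (a step that is already met when the one before it is completed fails the run):
1. every sleeve stands in the carrier's tray, released (x of sleeve0_mid in the frame of carrier_floor between -0.15 and 0.15 m and y of sleeve0_mid in the frame of carrier_floor between -0.037 and 0.037 m and z of sleeve0_mid in the frame of carrier_floor between 0.022 and 0.044 m and angle between each of sleeve0_mid, sleeve1_mid, sleeve2_mid, sleeve3_mid's own z axis and vertical below 0.4 rad and x of sleeve1_mid in the frame of carrier_floor between -0.15 and 0.15 m and y of sleeve1_mid in the frame of carrier_floor between -0.037 and 0.037 m and z of sleeve1_mid in the frame of carrier_floor between 0.022 and 0.044 m and x of sleeve2_mid in the frame of carrier_floor between -0.15 and 0.15 m and y of sleeve2_mid in the frame of carrier_floor between -0.037 and 0.037 m and z of sleeve2_mid in the frame of carrier_floor between 0.022 and 0.044 m and x of sleeve3_mid in the frame of carrier_floor between -0.15 and 0.15 m and y of sleeve3_mid in the frame of carrier_floor between -0.037 and 0.037 m and z of sleeve3_mid in the frame of carrier_floor between 0.022 and 0.044 m and contact force between the fingers and sleeve0 below 0.1 N and contact force between the fingers and sleeve1 below 0.1 N and contact force between the fingers and sleeve2 below 0.1 N and contact force between the fingers and sleeve3 below 0.1 N), for 0.2 s.
2. the hook is fully out and the loaded carrier hangs on it by its stirrup, released (value of joint hook above 1.4 rad and x of carrier_seat in the frame of hook_mid between -0.075 and 0.065 m and y of carrier_seat in the frame of hook_mid between -0.02 and 0.02 m and z of carrier_seat in the frame of hook_mid between -0.006 and 0.012 m and angle between carrier_floor's own z axis and vertical below 0.3 rad and contact force between the fingers and carrier below 0.1 N), for 0.3 s.
3. the pump cap is pushed fully down while the carrier hangs on the hook (all of step 2 and value of joint pump above 0.01 m), for 0.04 s.
4. the pump cap has sprung back up (value of joint pump below 0.003 m), for 0.1 s.
At the end, for the whole second after the job is handed in: The hook is fully out (over 1.4 rad); the carrier hangs by the peak of its stirrup on the hook's arm, within 20 mm sideways and 12 mm in height, tilted under 0.3 rad, still (under 0.05 m/s); every sleeve stands in the carrier's tray, upright within 0.4 rad; the pump cap is up (all of step 2 and x of sleeve0_mid in the frame of carrier_floor between -0.15 and 0.15 m and y of sleeve0_mid in the frame of carrier_floor between -0.037 and 0.037 m and z of sleeve0_mid in the frame of carrier_floor between 0.022 and 0.044 m and angle between each of sleeve0_mid, sleeve1_mid, sleeve2_mid, sleeve3_mid's own z axis and vertical below 0.4 rad and x of sleeve1_mid in the frame of carrier_floor between -0.15 and 0.15 m and y of sleeve1_mid in the frame of carrier_floor between -0.037 and 0.037 m and z of sleeve1_mid in the frame of carrier_floor between 0.022 and 0.044 m and x of sleeve2_mid in the frame of carrier_floor between -0.15 and 0.15 m and y of sleeve2_mid in the frame of carrier_floor between -0.037 and 0.037 m and z of sleeve2_mid in the frame of carrier_floor between 0.022 and 0.044 m and x of sleeve3_mid in the frame of carrier_floor between -0.15 and 0.15 m and y of sleeve3_mid in the frame of carrier_floor between -0.037 and 0.037 m and z of sleeve3_mid in the frame of carrier_floor between 0.022 and 0.044 m and linear speed of carrier below 0.05 m/s and value of joint pump below 0.003 m); the robot touches nothing.
It fails at once if the gauge-block case is shifted by more than 30 mm (distance of case_mid from where it was at the start of the episode above 0.03 m).
It fails at once if the ring gauge is shifted by more than 30 mm (distance of gauge_mid from where it was at the start of the episode above 0.03 m).
Of sleeve0, sleeve1, sleeve2, sleeve3 only 2 to 4 are there at a start; the rules pass over those that are not, and their reading is None.
At some moment in a run one of sleeve0, sleeve1, sleeve2, sleeve3 may be knocked a few centimetres aside while the robot is not near it.
It also fails if it takes over 210 s, if anything falls off the work surface, if the arm or the gripper's body presses on something with over 40 N, if the wrist force passes 120 N, or if a joint passes its speed limit or range.

## Working session

There is one attempt and no reset: what is moved stays moved. The work goes in short steps, each a Python script; the robot and the scene stay as the last script left them, time stands still between calls to the robot, and variables do not carry over. Pictures are saved under pics/ and viewed, and the job is handed in when it is done.

```bash
ls; mkdir -p pics; cat > h.py <<'E'
import numpy as np, cv2
from station import env, effector, solver, viewer, workorder, search_frame, tip_of
def shot(cam,name):
    p,d=viewer.read_camera(cam); cv2.imwrite('pics/'+name+'.png',cv2.cvtColor(p,cv2.COLOR_RGB2BGR)); return p,d
def deproj(cam,d):
    i=viewer.camera_info(cam);K=np.array(i['intrinsics']);R=np.array(i['rotation']);e=np.array(i['eye'])
    v,u=np.mgrid[0:d.shape[0],0:d.shape[1]]
    P=np.stack([(u-K[0,2])/K[0,0]*d,-(v-K[1,2])/K[1,1]*d,-d],-1)
    return P@R.T+e
E
python3 - <<'E'
from h import *
np.set_printoptions(precision=3,suppress=True)
s=env.sense();print(s)
for c in ['scene','side','wrist']:
    p,d=shot(c,c+'0'); print(c,viewer.camera_info(c))
    if c!='wrist': np.save(c+'0.npy',d)
    for n in ['hook_hinge','hook_tip','pump_top','carrier_floor','carrier_grip','carrier_seat','case_mid','gauge_mid','sleeve0_mid']:
        print(c,n,[(np.round(r['at'],3).tolist(),round(r['score'],2)) for r in tip_of(c,n)])
E
```

```text
pics
{'t': 0.0, 'joint_positions': array([ 1.289,  0.468, -0.012,  1.604,  0.006,  1.071, -0.056]), 'joint_velocities': array([ 0.003,  0.   ,  0.   , -0.   , -0.001, -0.002,  0.   ]), 'tau': array([  0.   , -52.058,  -0.013, -24.375,  -0.057,   0.017,   0.   ]), 'ee_pos': array([ 0.154, -0.631,  0.214]), 'tcp_rot': array([[-0.972, -0.001,  0.236],
       [-0.236,  0.002, -0.972],
       [ 0.   , -1.   , -0.002]]), 'wrist_force': array([-0.066,  0.413,  0.274]), 'moment': array([0.011, 0.005, 0.01 ]), 'gripper_width': 0.09188259621034785}
scene {'intrinsics': array([[397.706,   0.   , 270.328],
       [  0.   , 397.706, 208.937],
       [  0.   ,   0.   ,   1.   ]]), 'eye': array([1.012, 0.504, 0.902]), 'rotation': array([[-0.779, -0.47 ,  0.415],
       [ 0.627, -0.569,  0.533],
       [-0.015,  0.675,  0.737]])}
scene hook_hinge [([0.496, 0.296, 0.186], 0.52)]
scene hook_tip [([0.352, 0.27, 0.2], 0.77)]
scene pump_top [([0.601, 0.299, 0.206], 0.83), ([0.516, -0.042, 0.136], 0.37)]
scene carrier_floor [([0.513, -0.042, 0.005], 0.68)]
scene carrier_grip [([0.516, -0.044, 0.167], 0.86
[... 1053 characters left out ...]
, 0.208], 0.3)]
side gauge_mid [([0.692, -0.241, 0.011], 0.57)]
side sleeve0_mid [([0.395, -0.334, 0.031], 0.91), ([0.401, -0.186, 0.034], 0.9), ([0.472, -0.346, 0.027], 0.73), ([0.454, -0.259, 0.032], 0.58)]
wrist {'intrinsics': array([[325.192,   0.   , 276.854],
       [  0.   , 325.192, 210.496],
       [  0.   ,   0.   ,   1.   ]]), 'T_tool_cam': array([[-0.001, -0.97 , -0.243, -0.066],
       [ 0.001,  0.243, -0.97 , -0.171],
       [ 1.   , -0.001,  0.001, -0.   ],
       [ 0.   ,  0.   ,  0.   ,  1.   ]])}
wrist hook_hinge []
wrist hook_tip []
wrist pump_top []
wrist carrier_floor []
wrist carrier_grip []
wrist carrier_seat []
wrist case_mid []
wrist gauge_mid []
wrist sleeve0_mid []
```

View pics/scene0.png

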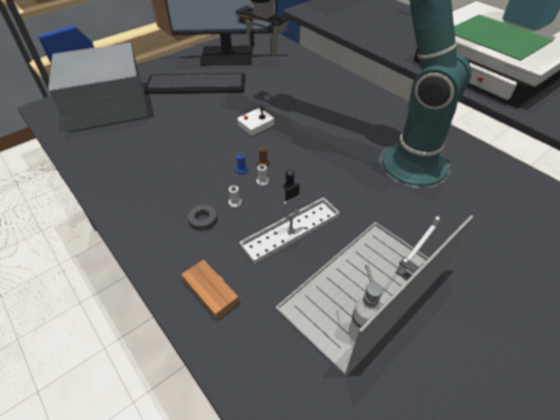

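View pics/side0.png

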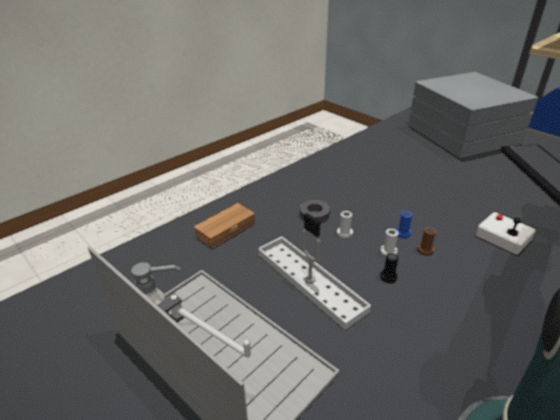

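View pics/wrist0.png

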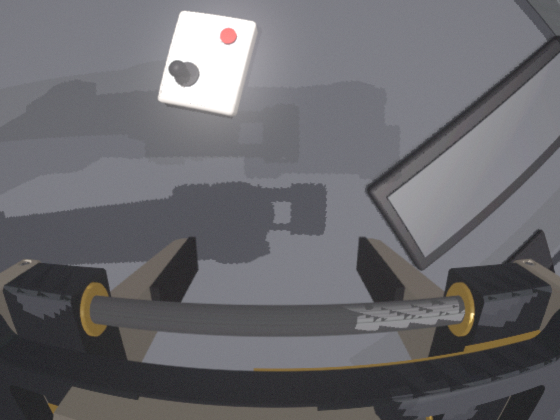

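The aluminium sleeves are at scene pixels (234,196) and (262,174). Blue (241,163), brown (263,156) and black (290,180) are look-alikes. I'll confirm in an enlarged crop and take precise positions from the depth.

```bash
python3 - <<'E'
from h import *
np.set_printoptions(precision=4,suppress=True)
im=cv2.imread('pics/scene0.png'); a=cv2.resize(im[140:270,170:350],None,fx=4.2,fy=4.2,interpolation=cv2.INTER_CUBIC)
cv2.imwrite('pics/crop1.png',a)
im2=cv2.imread('pics/side0.png')
def mask(xy,P,r): return np.hypot(P[...,0]-xy[0],P[...,1]-xy[1])<r
for c,img in (('scene',im),('side',im2)):
    d=np.load(c+'0.npy');P=deproj(c,d)
    print(c,'bench z',np.median(P[...,2][(P[...,2]<.01)&(P[...,2]>-.02)&(d>0)]))
    for n,xy in dict(A=(.574,-.236),B=(.451,-.258),blk=(.40,-.185),blue=(.471,-.346),brn=(.394,-.332)).items():
        m=mask(xy,P,.03)&(P[...,2]>.058)&(P[...,2]<.07)
        print(n,m.sum(),P[m].mean(0),P[m].min(0)[:2],P[m].max(0)[:2], img[m].mean(0))
    m=(P[...,2]>.012)&(P[...,2]<.028)&mask((.515,-.042),P,.17)&(np.abs(P[...,1]+.042)<.12)
    r=cv2.minAreaRect(P[m][:,:2].astype(np.float32)*1000);print('carrier',m.sum(),r)
    m=(P[...,2]>.15)&(P[...,2]<.20)&mask((.515,-.042),P,.06)
    r=cv2.minAreaRect(P[m][:,:2].astype(np.float32)*1000);print('grip',m.sum(),r,P[m][:,2].max())
    m=(P[...,2]>.03)&(P[...,2]<.23)&(P[...,1]>.22)&(P[...,0]>.2)&(P[...,0]<.75)
    q=P[m]; 
    # hook: z .18-.2
    h=q[(np.abs(q[:,2]-.185)<.02)&(q[:,0]<.47)&(q[:,0]>.33)&(q[:,1]<.31)]
    for x in np.arange(.34,.49,.02):
        k=h[np.abs(h[:,0]-x)<.01]
        if len(k):print('hook',x,len(k),np.median(k[:,1]),k[:,1].min(),k[:,1].max(),np.median(k[:,2]),k[:,2].max())
    sb=q[(q[:,2]>.215)]
    vx,vy,x0,y0=cv2.fitLine(sb[:,:2].astype(np.float32),cv2.DIST_HUBER,0,.001,.001).ravel();print('sb top',vx,vy,x0,y0,sb.min(0),sb.max(0))
E
```

```text
scene bench z 0.00245869891329753
A 53 [ 0.5757 -0.2337  0.0652] [ 0.5629 -0.2495] [ 0.5883 -0.2204] [147.4717 147.6792 147.5849]
B 58 [ 0.4506 -0.2544  0.0649] [ 0.4364 -0.2704] [ 0.4636 -0.2407] [133.569  134.9655 136.7931]
blk 57 [ 0.3989 -0.1804  0.0655] [ 0.3846 -0.1955] [ 0.4118 -0.169 ] [57.8421 55.9123 54.7895]
blue 49 [ 0.4693 -0.3449  0.0653] [ 0.4547 -0.3605] [ 0.4838 -0.3335] [122.6531  77.898   60.9184]
brn 49 [ 0.3925 -0.3268  0.0652] [ 0.3779 -0.3448] [ 0.4048 -0.3151] [61.3061 69.5714 86.7959]
carrier 715 ((514.7864990234375, -40.4804801940918), (78.35201263427734, 300.94671630859375), 85.46375274658203)
grip 180 ((516.0773315429688, -39.4373779296875), (11.395658493041992, 44.46199035644531), 83.29528045654297) 0.18825398242372993
hook 0.34 7 0.2738796333875724 0.2654996734023539 0.2756147950004668 0.19878801866292406 0.20436094059350485
hook 0.36000000000000004 42 0.2724974949820289 0.2660329203940097 0.2783327964125343 0.19211796021044236 0.20413959583443497
hook 0.38000000000000006 34 0.27635437247988826 0.26930243326027803 0.2819963322402417 0.19078306205862855 0
[... 1622 characters left out ...]
00006 86 0.2766263308648151 0.2695164007960986 0.2813046165336419 0.18848287328928848 0.19234044721310362
hook 0.4000000000000001 83 0.28078026770957465 0.27352575035112586 0.2856515973288569 0.18862241617216158 0.19123905036339617
hook 0.4200000000000001 81 0.2842283368918759 0.2773447785590074 0.28925837996564213 0.18853598814873684 0.1908867891827013
hook 0.4400000000000001 73 0.28791679438271095 0.2814249056055232 0.29285529528423204 0.18833650154061166 0.1910017516809127
hook 0.46000000000000013 73 0.29164432499712134 0.28410090574983243 0.295845926670091 0.18863965564768181 0.1916188702869568
sb top 0.9976826 0.06804069 0.5131852 0.33539551 [0.2925 0.2682 0.215 ] [0.6907 0.3492 0.2268]
```

View pics/crop1.png

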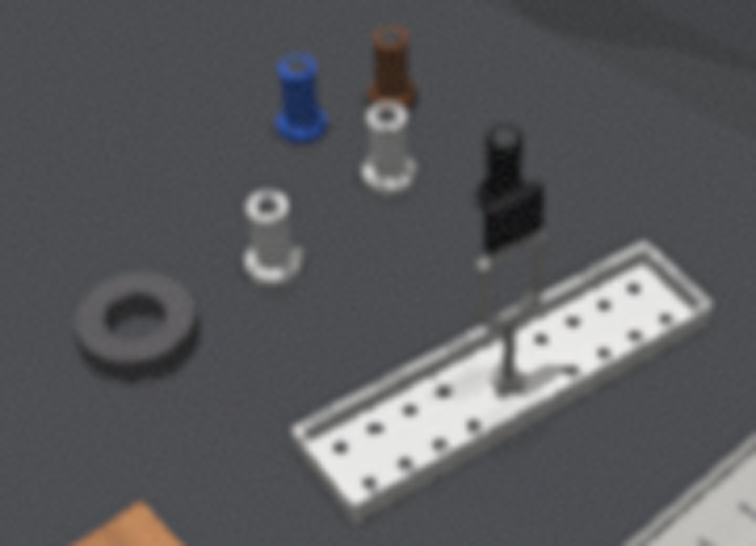

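Two aluminium sleeves show: A at scene (234,196) ≈ (0.575,-0.235) and B at (262,174) ≈ (0.450,-0.255). Next I'll check that the planned poses are reachable and refine the carrier, hook and pump geometry.

```bash
cat >> h.py <<'E'
DN=np.array([0,0,-1.])
def ori(xdir_deg):
    "tool pointing down, tool x at world yaw xdir_deg"
    a=np.deg2rad(xdir_deg); x=np.array([np.cos(a),np.sin(a),0]); return np.stack([x,DN,np.cross(x,DN)],1)
E
python3 - <<'E'
from h import *
np.set_printoptions(precision=3,suppress=True)
P={'B':(.45,-.255,.033,-4.5),'B2':(.45,-.255,.033,175.5),'A':(.575,-.235,.033,175.5),'A2':(.575,-.235,.033,-4.5),
'pB':(.415,-.033,.04,-4.5),'pB2':(.415,-.033,.04,175.5),'pA':(.615,-.049,.04,175.5),'pA2':(.615,-.049,.04,-4.5)}
for k in (10.5,190.5,30,60,100.5,-79.5): P['carr%g'%k]=(.511,.217,.24,k)
for k in (10.5,190.5,100.5,-79.5): P['tip%g'%k]=(.35,.27,.2,k);P['pump%g'%k]=(.597,.3,.2,k);P['tipout%g'%k]=(.524,.148,.2,k)
for n,p in P.items():
    print(n,solver.inverse_kinematics(np.array(p[:3]),ori(p[3])))
for c in ('scene','side'):
    d=np.load(c+'0.npy');Q=deproj(c,d);Q[...,2]
    m=(np.hypot(Q[...,0]-.597,Q[...,1]-.3)<.03)&(Q[...,2]>.195)&(Q[...,2]<.215)
    k=Q[m];print(c,'pump',m.sum(),np.median(k,0),k.min(0),k.max(0),cv2.minEnclosingCircle((k[:,:2]*1000).astype(np.float32)))
    # splashback front face
    m=(Q[...,2]>.10)&(Q[...,2]<.222)&(Q[...,1]>.25)&(Q[...,0]>.28)&(Q[...,0]<.7)
    k=Q[m]
    for x in np.arange(.3,.7,.05):
        j=k[abs(k[:,0]-x)<.01]; print(round(x,2),len(j),j[:,1].max() if len(j) else None, np.median(j[:,1]) if len(j) else None)
    m=(Q[...,2]>.004)&(Q[...,2]<.028)&(np.abs(Q[...,1]+.041)<.1)&(np.abs(Q[...,0]-.515)<.17)
    k=Q[m];h=cv2.convexHull((k[:,:2]*1000).astype(np.float32));print(cv2.approxPolyDP(h,12,True).reshape(-1,2))
E
```

```text
B [ 0.918  0.606 -0.584  2.014  0.528  0.673  1.485]
B2 [ 0.569  0.525 -0.145  2.037  0.131  0.588 -1.316]
A [ 0.448  0.654 -0.153  1.78   0.142  0.718 -1.43 ]
A2 [ 0.779  0.751 -0.618  1.757  0.571  0.821  1.379]
pB [ 0.647  0.519 -0.759  2.235  0.636  0.612  0.907]
pB2 [ 0.393  0.433 -0.454  2.249  0.373  0.529 -1.999]
pA [ 0.209  0.649 -0.247  1.784  0.222  0.736 -1.805]
pA2 [ 0.557  0.783 -0.748  1.76   0.676  0.874  0.993]
carr10.5 [ 0.332  0.504 -1.053  1.764  0.476  1.156  0.888]
carr190.5 [ 0.255  0.448 -0.926  1.768  0.394  1.125 -2.186]
carr30 [ 0.358  0.528 -1.099  1.762  0.509  1.171  1.201]
carr60 [ 0.454  0.669 -1.314  1.758  0.68   1.265  1.585]
carr100.5 [ 0.454  0.669 -1.314  1.758  0.68   1.265  2.292]
carr-79.5 [ 0.291  0.472 -0.984  1.766  0.431  1.138 -0.645]
tip10.5 [ 0.221  0.32  -1.09   2.054  0.346  0.965  0.704]
pump10.5 [ 0.115  0.747 -1.002  1.522  0.652  1.235  0.768]
tipout10.5 [ 0.466  0.546 -1.061  1.829  0.537  1.089  0.959]
tip190.5 [-0.722  0.134 -0.012  2.103  0.002  0.904 -2.122]
pump190.5 [ 0.04   0.679 -0.852  1.527  0.537  1.182 -2.297]
tipout1
[... 933 characters left out ...]
5
[[ 683.022 -137.21 ]
 [ 680.105   52.897]
 [ 347.107   56.332]
 [ 350.063 -131.508]]
side pump 305 [0.588 0.3   0.206] [0.576 0.277 0.195] [0.612 0.317 0.209] ((590.7628173828125, 295.328125), 22.238388061523438)
0.3 378 0.32232415211807486 0.32071408739674867
0.35 544 0.325709189463441 0.32413338875238196
0.4 431 0.32959786970148813 0.3278593988846189
0.45 378 0.3330279286419755 0.33146764794438444
0.5 460 0.3366625262778781 0.3346497923538003
0.55 250 0.34024860917918565 0.33884900236202276
0.6 432 0.3437937384699092 0.31603701851906973
0.65 189 0.3477351841282681 0.34608212077190204
[[ 668.725  -18.8  ]
 [ 370.54     7.459]
 [ 362.095  -63.112]
 [ 420.471 -139.511]
 [ 661.217  -90.541]]
```

```bash
cat >> h.py <<'E'
C=np.array([.515,-.041]); CY=-5.0
def ctr(x,y=0):
    a=np.deg2rad(CY); return C+[x*np.cos(a)-y*np.sin(a), x*np.sin(a)+y*np.cos(a)]
def sleeves(cam,zlo=.055,zhi=.075):
    p,d=viewer.read_camera(cam);P=deproj(cam,d);out=[]
    m=((P[...,2]>zlo)&(P[...,2]<zhi)&(P[...,0]>.3)&(P[...,0]<.75)&(np.abs(P[...,1]+.2)<.25)).astype(np.uint8)
    n,l,st,_=cv2.connectedComponentsWithStats(m)
    for i in range(1,n):
        if st[i,4]>20:
            k=P[l==i]; out.append((k.mean(0).round(4).tolist(),st[i,4],p[l==i].mean(0).astype(int).tolist()))
    return out
E
cat > pick.py <<'E'
from h import *
import sys
np.set_printoptions(precision=4,suppress=True)
def pick(xy,yaw,dx,gz=.033):
    R=ori(yaw)
    effector.release()
    env.reach(np.array([*xy,.16]),R); env.movel(np.array([*xy,gz]),rate=.12)
    effector.grasp(20); print('w',env.sense()['gripper_width'])
    env.movel(np.array([*xy,.15]),rate=.12); print('w',env.sense()['gripper_width'],env.sense()['t'])
    t=ctr(dx)
    env.movel(np.array([*t,.15]),R,rate=.15)
    env.movel(np.array([*t,.045]),rate=.1)
    env.movel(np.array([*t,gz+.0055]),rate=.03)
    print('w',env.sense()['gripper_width'],env.sense()['wrist_force'])
    effector.release(); env.movel(np.array([*t,.16]),rate=.12); print(env.sense()['t'])
E
python3 - <<'E'
from pick import *
for c in('scene','side'): print(sleeves(c))
pick((.450,-.255),CY,-.1)
shot('wrist','w1')
for c in('scene','side'): shot(c,c+'1');print(sleeves(c))
E
```

```text
[([0.3928, -0.3263, 0.0643], np.int32(56), [84, 67, 58]), ([0.47, -0.3438, 0.0647], np.int32(55), [57, 74, 119]), ([0.4518, -0.2541, 0.0648], np.int32(65), [134, 133, 132]), ([0.3989, -0.1802, 0.0643], np.int32(66), [52, 53, 55]), ([0.5767, -0.2329, 0.0637], np.int32(69), [142, 142, 142])]
[([0.5734, -0.2339, 0.0622], np.int32(81), [138, 138, 136]), ([0.4668, -0.3453, 0.0618], np.int32(84), [55, 74, 122]), ([0.3897, -0.3269, 0.062], np.int32(96), [87, 66, 55]), ([0.4486, -0.2549, 0.0623], np.int32(95), [140, 140, 140]), ([0.3961, -0.1813, 0.0625], np.int32(111), [53, 53, 54]), ([0.5131, -0.0392, 0.0678], np.int32(40), [96, 95, 92])]
w 0.027721801261952568
w 0.027817799090179018 6.8917
w 0.027333692232847456 [-0.451   0.9451 -1.1559]
12.3
[([0.3925, -0.3264, 0.0644], np.int32(55), [85, 67, 59]), ([0.4703, -0.3438, 0.064], np.int32(59), [56, 73, 117]), ([0.3993, -0.1794, 0.0644], np.int32(69), [51, 52, 53]), ([0.5768, -0.2321, 0.064], np.int32(71), [141, 141, 140]), ([0.419, -0.0284, 0.0672], np.int32(82), [108, 109, 108])]
[([0.467, -0.3455, 0.0621], np.int32(81), [59, 80, 129]), ([0.572, -0.2333, 0.0626], np.int32(49), [141, 140, 138]), ([0.3893, -0.3269, 0.0622], np.int32(95), [92, 70, 59]), ([0.3959, -0.181, 0.0619], np.int32(118), [50, 50, 52]), ([0.5147, -0.0387, 0.0683], np.int32(39), [94, 93, 91]), ([0.4139, -0.0296, 0.0654], np.int32(150), [113, 113, 111])]
```

```bash
python3 - <<'E'
from pick import *
pick((.575,-.2345),CY+180,.1)
for c in('scene','side'): shot(c,c+'2');print(sleeves(c))
a=[cv2.resize(cv2.imread('pics/scene2.png')[140:270,160:350],(790,540)),]
cv2.imwrite('pics/crop2.png',a[0])
E
```

```text
w 0.027412568258109525
w 0.027868515067444186 18.3
w 0.027500431447778514 [-0.5016  0.5637 -0.0194]
23.475
[([0.3995, -0.1796, 0.0644], np.int32(68), [47, 48, 49]), ([0.4282, -0.0441, 0.0677], np.int32(82), [108, 108, 108]), ([0.6164, -0.0456, 0.0672], np.int32(98), [114, 114, 114])]
[([0.467, -0.345, 0.0621], np.int32(82), [59, 80, 129]), ([0.3894, -0.327, 0.0619], np.int32(98), [93, 71, 60]), ([0.612, -0.0475, 0.0649], np.int32(114), [116, 115, 113]), ([0.5262, -0.0446, 0.0675], np.int32(45), [100, 99, 97]), ([0.3959, -0.181, 0.0624], np.int32(114), [47, 47, 49]), ([0.4231, -0.0447, 0.0653], np.int32(150), [119, 118, 116])]
```

View pics/crop2.png

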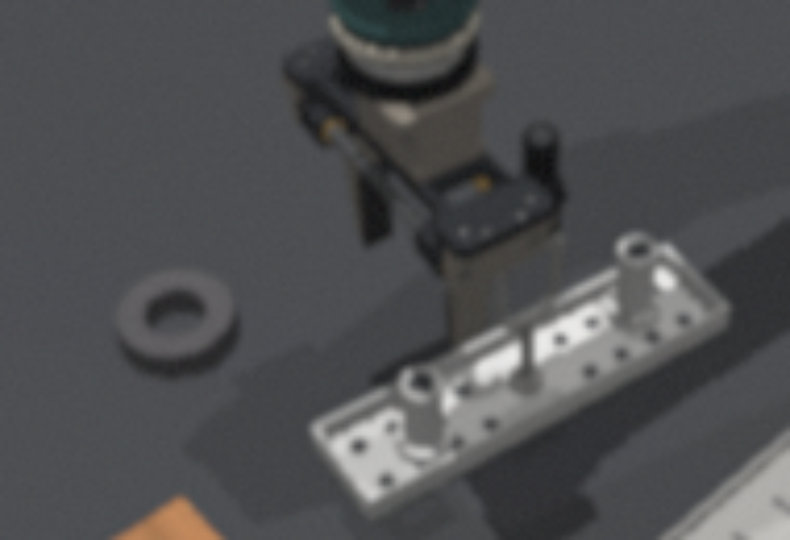

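View pics/side2.png

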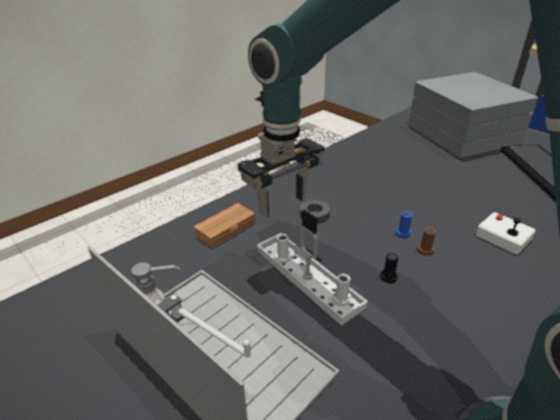

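Both sleeves stand in the tray, at scene crop (425,420) and (637,285), but the tray has shifted about 10 mm. I'll clear the arm and measure the carrier again.

```bash
cat >> h.py <<'E'
def carrier(c,save=None):
    p,d=shot(c,save) if save else viewer.read_camera(c);Q=deproj(c,d)
    base=(np.abs(Q[...,1]+.041)<.12)&(np.abs(Q[...,0]-.515)<.19)
    m=base&(Q[...,2]>.012)&(Q[...,2]<.028)&(p.sum(-1)>220)
    r1=cv2.minAreaRect((Q[m][:,:2]*1000).astype(np.float32))
    m=base&(Q[...,2]>.15)&(Q[...,2]<.195)&(np.abs(Q[...,0]-.515)<.06)
    r2=cv2.minAreaRect((Q[m][:,:2]*1000).astype(np.float32))
    return np.round(r1[0],1),np.round(r1[1],1),round(r1[2],2),np.round(r2[0],1),np.round(r2[1],1),round(r2[2],2)
E
python3 - <<'E'
from h import *
p=env.sense()['ee_pos'];env.movel(np.array([p[0],p[1],.27]),rate=.2); 
env.reach(np.array([.45,-.35,.3]),ori(CY+180))
for c in('scene','side'): print(carrier(c,c+'3'));print(sleeves(c)[-3:],[(np.round(r['at'],3),round(r['score'],2)) for n in('carrier_floor','carrier_grip') for r in tip_of(c,n)[:1]])
E
```

```text
(array([527.1, -45.5]), array([ 80.1, 302.1]), 84.48, array([528.4, -44.1]), array([11. , 44.6]), 82.57)
[([0.3993, -0.1798, 0.0645], np.int32(67), [47, 48, 50]), ([0.4278, -0.0441, 0.0678], np.int32(79), [137, 137, 137]), ([0.6168, -0.0459, 0.067], np.int32(98), [149, 149, 149])] [(array([ 0.53 , -0.048,  0.006]), 0.7), (array([ 0.526, -0.049,  0.166]), 0.62)]
(array([527.1, -46.6]), array([ 77.6, 302.1]), 84.65, array([526.4, -45.4]), array([11.6, 44.1]), 89.06)
[([0.5273, -0.0442, 0.0673], np.int32(45), [103, 102, 99]), ([0.396, -0.1809, 0.0624], np.int32(113), [48, 48, 50]), ([0.4234, -0.045, 0.0651], np.int32(147), [143, 143, 141])] [(array([ 0.53 , -0.046,  0.003]), 0.88), (array([ 0.527, -0.048,  0.164]), 0.79)]
```

View pics/scene3.png

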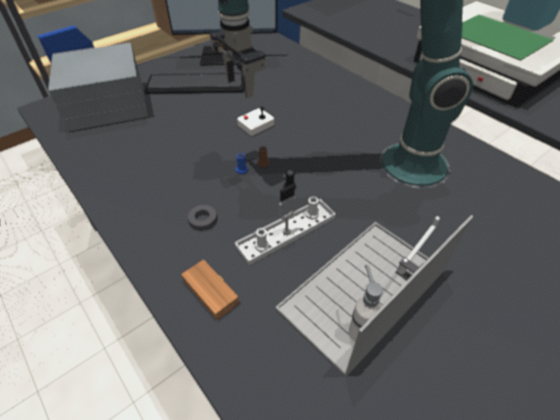

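Carrier now at (0.527,-0.046), yaw about -5.4°, with both sleeves inside. Next I grip the hook's upturned tip, jaws along the arm, and swing it out.

```bash
cat >> h.py <<'E'
H=np.array([.497,.2985])
def tip(a,r=.15): a=np.deg2rad(a); return H-r*np.array([np.cos(a),np.sin(a)])
E
python3 - <<'E'
from h import *
np.set_printoptions(precision=3,suppress=True)
a0=10.5
env.reach(np.array([*tip(a0),.29]),ori(a0-90))
env.movel(np.array([*tip(a0),.196]),rate=.1)
s=env.sense();print(s['wrist_force'],s['t'])
shot('side','side4')
effector.grasp(12);s=env.sense();print(s['gripper_width'],s['wrist_force'])
for a in np.arange(a0+8,94.3,8).tolist()+[94.1]:
    env.movel(np.array([*tip(a),.196]),ori(a-90),rate=.12)
    s=env.sense();print(round(a,1),s['gripper_width'],s['wrist_force'],s['t'])
shot('side','side5');shot('scene','scene5')
E
```

```text
[ 1.168  0.556 -0.246] 29.4083
0.008987785733358046 [-3.759 -0.797  2.799]
18.5 0.009165180471245593 [-4.558 -3.161  4.625] 31.0
26.5 0.00964055688865725 [-5.259 -4.014  5.97 ] 31.325
34.5 0.009257966155990486 [-3.957 -5.585  5.351] 31.65
42.5 0.009489407425971689 [-4.247 -6.096  6.062] 31.975
50.5 0.009086624871916867 [-4.278 -5.757  6.103] 32.3
58.5 0.009398128487882297 [-3.791 -6.844  5.335] 32.625
66.5 0.009253513984200391 [-1.537 -6.89   4.294] 32.95
74.5 0.009269711957402303 [-1.135 -5.386  5.387] 33.275
82.5 0.009438928683559344 [-0.205 -7.162  2.655] 33.6
90.5 0.009341990510392417 [ 0.575 -7.271  2.704] 33.925
94.1 0.009458455179412182 [-3.874 -7.845  5.245] 34.175
```

View pics/side5.png

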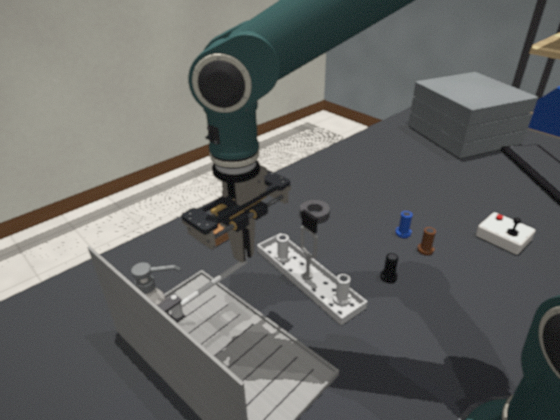

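The hook is out: its arm runs from (165,300) to (245,262). I'll release it, measure the arm, and grasp the carrier.

```bash
python3 - <<'E'
from h import *
np.set_printoptions(precision=4,suppress=True)
effector.release(); p=env.sense()['ee_pos']; env.movel(np.array([p[0],p[1],.30]),rate=.15)
env.reach(np.array([.45,-.2,.35]),ori(-5))
for c in('scene','side'):
    p,d=shot(c,c+'6');Q=deproj(c,d)
    m=(Q[...,2]>.18)&(Q[...,2]<.197)&(np.abs(Q[...,0]-.503)<.04)&(Q[...,1]>.16)&(Q[...,1]<.27)
    k=Q[m];
    for y in np.arange(.16,.28,.02):
        j=k[abs(k[:,1]-y)<.01]; print(c,round(y,2),len(j),j[:,0].min(),j[:,0].max(),np.median(j[:,0]),np.median(j[:,2])) if len(j) else 0
    m=(Q[...,2]>.198)&(Q[...,2]<.225)&(np.abs(Q[...,0]-.51)<.03)&(Q[...,1]>.1)&(Q[...,1]<.2);print('tip',m.sum(),Q[m].mean(0),Q[m].max(0))
    print([(n,np.round(r['at'],3),round(r['score'],2)) for n in('hook_hinge','hook_mid','hook_tip') for r in tip_of(c,n)[:1]])
    print(carrier(c),sleeves(c)[-3:])
print(env.sense()['t'])
for k in(175,-5):print(solver.inverse_kinematics(np.array([.527,-.046,.15]),ori(k)))
E
```

```text
scene 0.16 19 0.5027375076722767 0.5100405370573452 0.507477399759397 0.19068210737673041
scene 0.18 36 0.5007541976338051 0.5092706126310409 0.5066971597896115 0.19073000395444617
scene 0.2 38 0.49743977610666035 0.5086962709851999 0.5052405541593363 0.1906950846996905
scene 0.22 42 0.496539367803727 0.506820188970037 0.5031752168722514 0.19030105383368895
scene 0.24 42 0.4947653221833408 0.5056198275206695 0.5020504486178662 0.19055168643169107
scene 0.26 42 0.4923965187189544 0.5043331203996707 0.5005848624324557 0.18997634241426153
tip 31 [0.5081 0.1493 0.2091] [0.5126 0.1527 0.2168]
[('hook_hinge', array([0.499, 0.297, 0.191]), 0.87), ('hook_mid', array([0.504, 0.222, 0.192]), 0.81), ('hook_tip', array([0.506, 0.147, 0.199]), 0.7)]
(array([526.6, -45.2]), array([ 77.7, 302. ]), 84.55, array([528.3, -43.3]), array([12.1, 43.2]), 85.37) [([0.3989, -0.18, 0.0648], np.int32(63), [39, 40, 41]), ([0.4281, -0.044, 0.0675], np.int32(82), [126, 126, 126]), ([0.6164, -0.046, 0.0674], np.int32(96), [151, 151, 151])]
side 0.16 26 0.4993985719364633 0.5081227079562496 0.5021794153706678 0.18
[... 374 characters left out ...]

side 0.26 73 0.49174882926215685 0.5011925444512335 0.4953845463614471 0.1879138926071282
tip 52 [0.5039 0.1483 0.2072] [0.5095 0.152  0.2152]
[('hook_hinge', array([0.499, 0.294, 0.186]), 0.91), ('hook_mid', array([0.501, 0.222, 0.189]), 0.56), ('hook_tip', array([0.508, 0.146, 0.199]), 0.75)]
(array([528.2, -46.7]), array([ 78.1, 303.3]), 84.7, array([526.6, -45.4]), array([10.9, 45.8]), 84.36) [([0.5258, -0.0444, 0.0662], np.int32(39), [96, 95, 92]), ([0.3958, -0.1812, 0.0625], np.int32(113), [34, 35, 36]), ([0.4233, -0.0446, 0.0654], np.int32(149), [137, 137, 135])]
38.325
[-0.9202  0.7481  1.3512  2.0095 -0.8354  1.109  -0.8455]
[ 0.7591  0.5431 -0.9449  1.9118  0.5357  0.9623  1.046 ]
```

View pics/scene6.png

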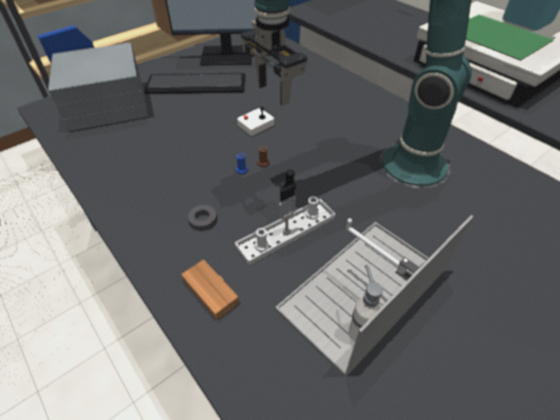

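Hook arm runs from (350,222) to (405,268) in the scene view, square to the splash-back: line x≈0.5015 at y=0.22, about 4°. Now grasping and lifting the carrier.

```bash
python3 - <<'E'
from h import *
np.set_printoptions(precision=4,suppress=True)
c=[.527,-.0455]
env.reach(np.array([*c,.30]),ori(-5.4))
env.movel(np.array([*c,.149]),rate=.12)
f0=env.sense()['wrist_force'];effector.grasp(45);s=env.sense();print(s['gripper_width'],s['wrist_force'],f0)
env.movel(np.array([*c,.16]),rate=.03);env.movel(np.array([*c,.239]),rate=.08)
env.pause(.3);s=env.sense();print(s['gripper_width'],s['wrist_force'],s['moment'],s['t'],s['ee_pos'])
env.movel(np.array([.510,.085,.239]),ori(4.1),rate=.08)
env.pause(.3);s=env.sense();print(s['gripper_width'],s['wrist_force'],s['moment'],s['t'])
shot('side','side7');shot('scene','scene7')
E
```

```text
0.009761108788838619 [ 0.3568 -1.4624 -0.1978] [ 0.322   0.0964 -0.9472]
0.009782046483067876 [ 0.313  -0.2291 -6.5186] [ 0.0586 -0.1678  0.0127] 43.65 [ 0.5269 -0.0455  0.2388]
0.009891409065381402 [ 1.1844 -0.5444 -6.0818] [ 0.0834 -0.234   0.0102] 45.7417
```

View pics/side7.png

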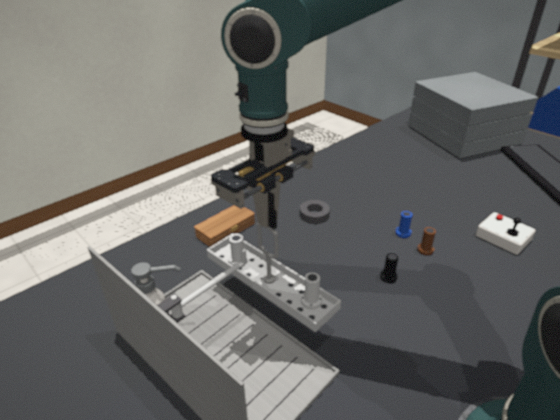

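View pics/scene7.png

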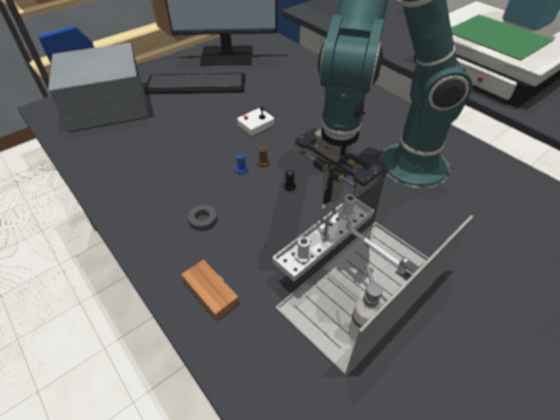

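The carrier is held level, both sleeves standing at side (236,248) and (311,290), and the hook tip is just in front of the stirrup. A quick depth check on level and centring before I thread it.

```bash
python3 - <<'E'
from h import *
np.set_printoptions(precision=4,suppress=True)
for c in('side','scene'):
    p,d=viewer.read_camera(c);Q=deproj(c,d)
    m=(Q[...,2]>.085)&(Q[...,2]<.125)&(np.abs(Q[...,0]-.51)<.17)&(Q[...,1]>.03)&(Q[...,1]<.145)
    k=Q[m];r=cv2.minAreaRect((k[:,:2]*1000).astype(np.float32));print(c,r)
    for x in(.37,.44,.51,.58,.65):
        j=k[abs(k[:,0]-x)<.015];print(x,np.percentile(j[:,2],[5,50,95]))
    m=(Q[...,2]>.125)&(Q[...,2]<.165)&(np.abs(Q[...,0]-.51)<.13)&(Q[...,1]>.03)&(Q[...,1]<.145)
    k=Q[m]
    for lo,hi in((.38,.46),(.46,.56),(.56,.66)):
        j=k[(k[:,0]>lo)&(k[:,0]<hi)]
        print(lo,len(j),j.mean(0),j[:,0].min(),j[:,0].max(),j[:,2].max())
E
```

```text
side ((511.46490478515625, 84.97723388671875), (303.521484375, 77.06564331054688), 4.065485000610352)
0.37 [0.0914 0.0995 0.1122]
0.44 [0.092  0.0944 0.1107]
0.51 [0.0925 0.0972 0.1131]
0.58 [0.0923 0.0953 0.1176]
0.65 [0.0924 0.0986 0.1119]
0.38 310 [0.4061 0.0718 0.1478] 0.3953477729967884 0.42374447273582955 0.15978573865932633
0.46 98 [0.5087 0.087  0.1483] 0.49576446711530336 0.5264310950734046 0.1649978702643944
0.56 239 [0.5925 0.1001 0.1479] 0.5833883232681454 0.6114047064099913 0.15995369442978824
scene ((509.94317626953125, 86.01103210449219), (303.0585632324219, 77.39028930664062), 4.136666297912598)
0.37 [0.0941 0.0998 0.1145]
0.44 [0.0943 0.0972 0.113 ]
0.51 [0.0941 0.0979 0.1162]
0.58 [0.0936 0.1003 0.1144]
0.65 [0.0937 0.0992 0.1141]
0.38 159 [0.4153 0.0721 0.1501] 0.3972700351587557 0.4255589605046368 0.16239025173343324
0.46 40 [0.5126 0.0884 0.145 ] 0.5072513847025971 0.5168191072841188 0.16495728141451105
0.56 184 [0.6017 0.1013 0.1508] 0.5841808934276588 0.612642398355505 0.1638610634604848
```

Level, and centred at (0.511,0.0855), yaw 4.1°. Threading it now, then lowering in small steps while watching the force.

```bash
python3 - <<'E'
from h import *
np.set_printoptions(precision=3,suppress=True)
R=ori(4.1); lx=lambda y:.5015+(.22-y)*.07
y1=.2240
def pr(t):
    s=env.sense();print(t,s['ee_pos'],s['wrist_force'],s['moment'],s['gripper_width'],s['t']); return s
env.movel(np.array([lx(.13),.13,.239]),R,rate=.06);pr('pre')
env.movel(np.array([lx(y1),y1,.239]),R,rate=.06);env.pause(.3);pr('in')
shot('side','side8');shot('scene','scene8')
env.movel(np.array([lx(y1),y1,.207]),R,rate=.05);pr('dn')
for z in np.arange(.205,.197,-.001):
    env.movel(np.array([lx(y1),y1,z]),R,rate=.02);env.pause(.1);s=pr('z')
    if s['wrist_force'][2]>-2.5:break
shot('side','side9')
E
```

```text
pre [0.508 0.13  0.239] [ 0.745 -0.038 -5.565] [ 0.056 -0.109 -0.043] 0.009663139490324157 46.8417
in [0.501 0.224 0.239] [ 0.46   0.105 -6.953] [ 0.047 -0.13  -0.025] 0.009733135968110752 48.8583
dn [0.501 0.224 0.207] [ 0.265  0.76  -5.99 ] [ 0.041 -0.155 -0.028] 0.009782475753107922 49.75
z [0.501 0.224 0.205] [ 0.207 -0.45  -6.779] [ 0.025 -0.129  0.005] 0.009783857543450526 50.1
z [0.501 0.224 0.204] [ 0.6    0.017 -6.813] [ 0.083 -0.125 -0.014] 0.009345661568846203 50.45
z [0.501 0.224 0.203] [ 0.064 -0.556 -6.923] [ 0.105 -0.181  0.005] 0.00980940282440708 50.8
z [0.501 0.224 0.202] [-0.023 -0.842 -6.442] [ 0.079 -0.173 -0.031] 0.009746614492603164 51.15
z [0.501 0.224 0.201] [-0.644 -0.473 -0.738] [-0.152  0.108  0.027] 0.009718879605822725 51.5
```

View pics/side9.png

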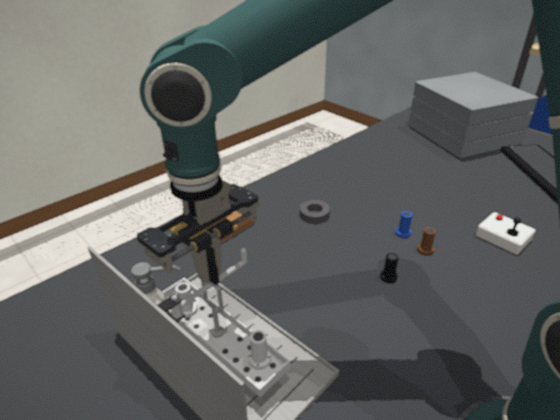

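View pics/scene8.png

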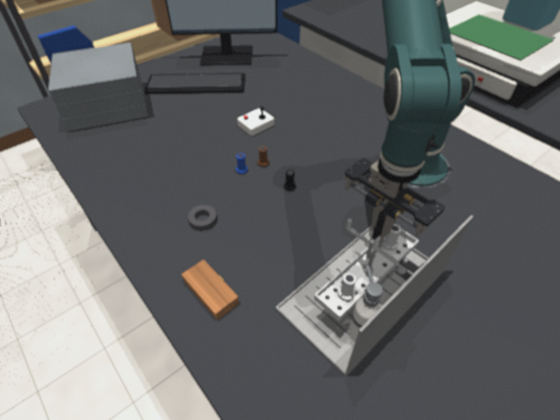

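It seated at TCP z=0.201, the predicted height, and the load went onto the hook. Releasing.

```bash
python3 - <<'E'
from h import *
np.set_printoptions(precision=3,suppress=True)
effector.release();s=env.sense();print(s['wrist_force'],s['gripper_width'],s['t'])
p=s['ee_pos'];env.pause(.3);shot('side','side10')
env.movel(np.array([p[0],p[1],.32]),rate=.08)
s=env.sense();print(s['wrist_force'],s['t'])
shot('side','side11');shot('scene','scene11')
E
```

```text
[0.693 1.025 0.619] 0.09223481245049746 52.8083
[ 0.051  0.371 -0.329] 54.8
```

View pics/side11.png

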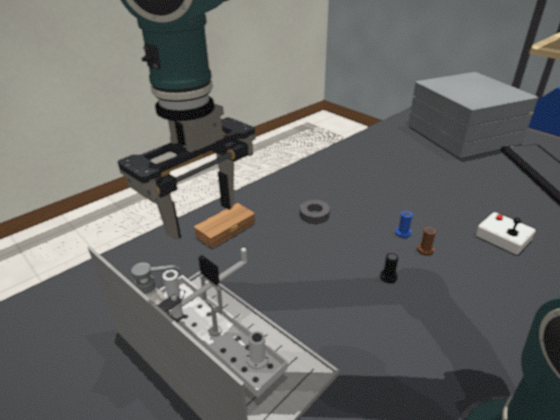

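View pics/scene11.png

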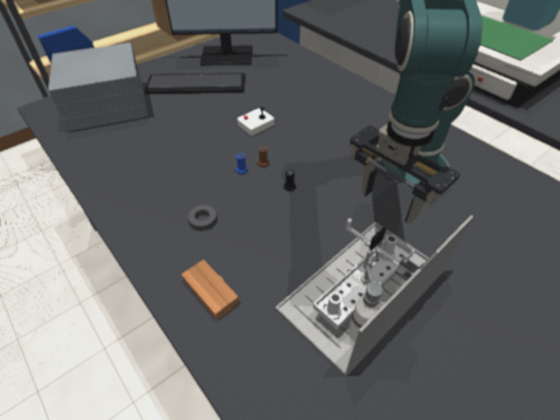

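The carrier hangs on the hook with both sleeves upright. I'll check tilt and bottle clearance, then press the pump.

```bash
cat > chk.py <<'E'
from h import *
np.set_printoptions(precision=3,suppress=True)
def chk():
  for c in('side','scene'):
    p,d=viewer.read_camera(c);Q=deproj(c,d)
    n=np.array([-.0715,.9974]);u=np.array([.9974,.0715]);ctr=np.array([.5012,.2247])
    a=(Q[...,:2]-ctr)@u; b=(Q[...,:2]-ctr)@n; z=Q[...,2]
    for lo,hi in((-.125,-.07),(.06,.12)):
        m=(a>lo)&(a<hi)&(abs(b)<.035)&(z>.105)&(z<.135); print(c,'slv',m.sum(),np.r_[a[m].mean(),b[m].mean(),z[m].mean(),z[m].max()])
    for lo in(-.14,-.05,.03,.12):
        m=(a>lo)&(a<lo+.03)&(abs(b)<.045)&(z>.045)&(z<.09);print('  tray',lo,m.sum(),np.percentile(z[m],[5,50,95]) if m.sum()>5 else '')
    m=(abs(a)<.035)&(abs(b)<.03)&(z>.2)&(z<.25);print('  grip',m.sum(),a[m].mean(),b[m].mean(),z[m].max())
E
python3 - <<'E'
from chk import *
chk();env.pause(.5);chk();print(env.sense()['t'])
for z in(.26,.19):print(solver.inverse_kinematics(np.array([.597,.3015,z]),ori(4.1)))
im=cv2.imread('pics/side11.png');cv2.imwrite('pics/crop11.png',cv2.resize(im[230:400,90:320],(800,591),interpolation=cv2.INTER_CUBIC))
E
```

```text
side slv 263 [-0.104 -0.009  0.118  0.124]
side slv 82 [0.116 0.005 0.114 0.122]
  tray -0.14 840 [0.056 0.059 0.078]
  tray -0.05 608 [0.055 0.057 0.074]
  tray 0.03 407 [0.054 0.056 0.074]
  tray 0.12 195 [0.054 0.064 0.082]
  grip 387 -0.0036859944887779384 0.0019202914988690767 0.23803742966655295
scene slv 136 [-0.099 -0.008  0.122  0.13 ]
scene slv 31 [0.116 0.005 0.118 0.12 ]
  tray -0.14 157 [0.061 0.064 0.081]
  tray -0.05 241 [0.057 0.06  0.078]
  tray 0.03 294 [0.054 0.057 0.072]
  tray 0.12 414 [0.051 0.063 0.082]
  grip 195 0.007197433255500514 0.0024647516131078083 0.24001004218150446
side slv 248 [-0.102 -0.009  0.116  0.122]
side slv 74 [0.117 0.005 0.115 0.123]
  tray -0.14 775 [0.053 0.056 0.074]
  tray -0.05 619 [0.054 0.056 0.074]
  tray 0.03 412 [0.055 0.057 0.074]
  tray 0.12 199 [0.056 0.066 0.083]
  grip 390 -0.00417151496499617 0.0018261241209106276 0.23897222757696823
scene slv 122 [-0.094 -0.009  0.117  0.123]
scene slv 12 [0.119 0.005 0.125 0.127]
  tray -0.14 139 [0.052 0.056 0.073]
  tray -0.05 227 [0.055 0.058 0.075]
  tray 0.03 290 [0.058 0.06  0.075]
  tray 0.12 292 [0.061 0.072 0.085]
  grip 198 0.0054573976315160574 0.002380329530006827 0.2410827014203405
55.6
[ 0.098  0.672 -0.98   1.459  0.564  1.311  0.717]
[ 0.082  0.73  -0.939  1.531  0.615  1.198  0.678]
```

View pics/crop11.png

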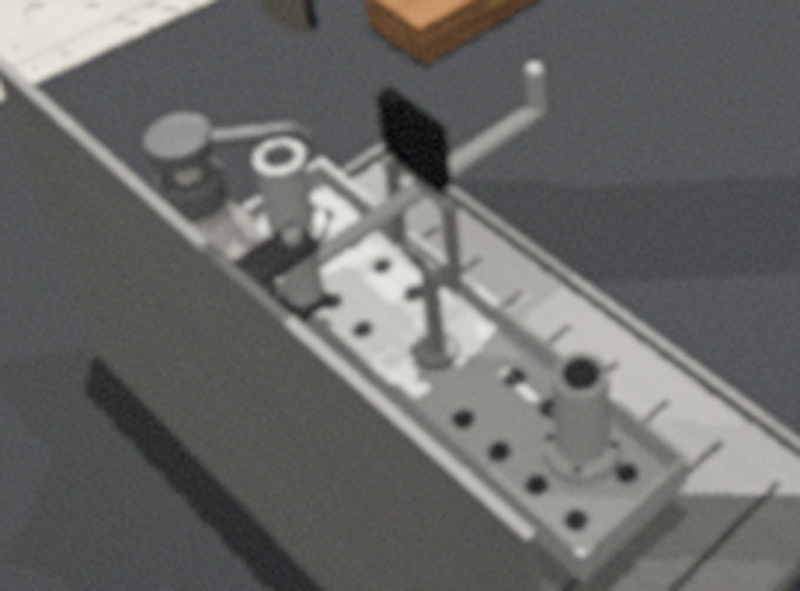

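It hangs free, upright, rocking by about ±2°, with the bottle clear. Cap at crop (178,135). Now the pump.

```bash
python3 - <<'E'
from chk import *
effector.grasp(10)
R=ori(4.1);x,y=.597,.3015
env.reach(np.array([x,y,.30]),R)
for c in('side','scene'):
    viewer.read_camera(c);print([(np.round(r['at'],3),round(r['score'],2)) for r in tip_of(c,'pump_top')[:1]])
env.movel(np.array([x,y,.212]),rate=.06);f0=env.sense()['wrist_force'];print(f0)
for z in np.arange(.207,.186,-.002):
    env.movel(np.array([x,y,z]),rate=.03);s=env.sense();f=s['wrist_force']-f0;print(round(z,3),s['ee_pos'],f)
    if f[2]>9:break
env.pause(.2);print(env.sense()['wrist_force']-f0);shot('side','side12')
env.movel(np.array([x,y,.23]),rate=.05);env.movel(np.array([x,y,.32]),rate=.1)
shot('side','side13');print(env.sense()['t']);chk()
E
```

```text
[(array([0.596, 0.297, 0.208]), 0.74)]
[(array([0.599, 0.302, 0.209]), 0.74)]
[ 0.148  0.729 -0.471]
0.207 [0.597 0.302 0.207] [ 0.419 -0.837  0.566]
0.205 [0.597 0.302 0.205] [ 0.579 -0.678  1.593]
0.203 [0.597 0.302 0.203] [0.436 0.256 2.405]
0.201 [0.597 0.302 0.201] [ 0.033 -1.032  3.829]
0.199 [0.597 0.302 0.199] [ 1.164 -0.922  3.89 ]
0.197 [0.597 0.302 0.197] [0.837 0.808 4.415]
0.195 [0.597 0.302 0.195] [-0.647 -1.013  6.133]
0.193 [0.597 0.302 0.195] [-2.513 -3.415 15.055]
[-2.926 -2.55  15.641]
63.6333
side slv 283 [-0.107 -0.008  0.12   0.128]
side slv 83 [0.114 0.006 0.112 0.119]
  tray -0.14 852 [0.059 0.063 0.081]
  tray -0.05 590 [0.056 0.058 0.075]
  tray 0.03 395 [0.052 0.055 0.072]
  tray 0.12 151 [0.049 0.059 0.07 ]
  grip 389 -0.00322026931842589 0.0018092350325317334 0.23817445891930078chk.py:9: RuntimeWarning: Mean of empty slice.
  m=(a>lo)&(a<hi)&(abs(b)<.035)&(z>.105)&(z<.135); print(c,'slv',m.sum(),np.r_[a[m].mean(),b[m].mean(),z[m].mean(),z[m].max()])
  ret = ret.dtype.type(ret / rcount)
Traceback (most recent call last):
  File "chk.py", line 9, in chk
    m=(a>lo)&(a<hi)&(abs(b)<.035)&(z>.105)&(z<.135); print(c,'slv',m.sum(),np.r_[a[m].mean(),b[m].mean(),z[m].mean(),z[m].max()])
                                                                                                                     ~~~~~~~~^^
ValueError: zero-size array to reduction operation maximum which has no identity
```

View pics/side12.png

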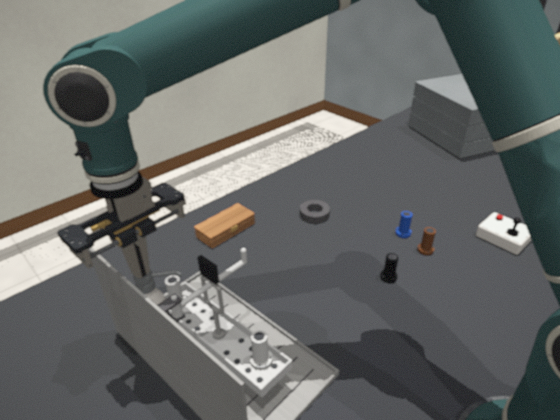

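View pics/side13.png

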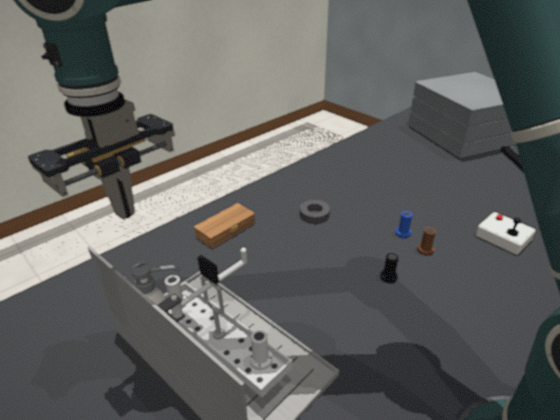

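The pump reached its stop (15 N at TCP z=0.195) and the cap is back up at (141,270). The carrier still rocks a few degrees, so I'll withdraw the arm, watch the rocking and let it settle.

```bash
cat > sw.py <<'E'
from h import *
def tilt(c='scene'):
    p,d=viewer.read_camera(c);Q=deproj(c,d)
    n=np.array([-.0715,.9974]);u=np.array([.9974,.0715]);ct=np.array([.5012,.2247])
    a=(Q[...,:2]-ct)@u; b=(Q[...,:2]-ct)@n; z=Q[...,2]
    m=(abs(a)<.15)&(b<.037)&(b>-.045)&(z>.04)&(z<.1)
    aa=a[m];zz=z[m];
    for _ in range(4):
        k=np.polyfit(aa,zz,1);r=zz-np.polyval(k,aa);g=abs(r-np.median(r))<.006;aa,zz=aa[g],zz[g]
    return k[0]
E
python3 - <<'E'
from sw import *
env.reach(np.array([.45,-.25,.38]),ori(0)); print(env.sense()['t'])
def series():
    t=[];v=[]
    for i in range(30): t.append(env.sense()['t']);v.append(tilt('side'))
    v=np.array(v);print(np.round(v,3)); print('t',t[0],t[-1],'mean',v.mean(),'amp',np.ptp(v)/2,'rate',np.abs(np.diff(v)/np.diff(t)).max())
series();env.pause(20);series()
E
```

```text
65.8
[-0.04  -0.041 -0.041 -0.041 -0.04  -0.041 -0.04  -0.041 -0.04  -0.041
 -0.04  -0.04  -0.04  -0.041 -0.041 -0.041 -0.041 -0.041 -0.041 -0.04
 -0.041 -0.041 -0.04  -0.04  -0.041 -0.041 -0.041 -0.041 -0.04  -0.04 ]
t 65.8 67.25 mean -0.040570672549426146 amp 0.0007769485537194899 rate 0.03033135159741621
[-0.041 -0.04  -0.041 -0.04  -0.04  -0.04  -0.04  -0.04  -0.041 -0.04
 -0.041 -0.041 -0.041 -0.04  -0.04  -0.04  -0.041 -0.04  -0.04  -0.04
 -0.041 -0.041 -0.041 -0.041 -0.04  -0.041 -0.04  -0.041 -0.041 -0.04 ]
t 87.3 88.75 mean -0.04042685474070808 amp 0.000768566127081486 rate 0.021868097165710774
```

The carrier is now still, resting at a 0.04 rad tilt. Final look.

```bash
python3 - <<'E'
from h import *
im=[]
for c in('side','scene'):
    p,d=shot(c,c+'14')
    print(c,[(n,np.round(r['at'],3).tolist(),round(r['score'],2)) for n in('carrier_seat','carrier_grip','hook_mid','hook_tip','pump_top','case_mid','gauge_mid','carrier_floor') for r in tip_of(c,n)[:1]])
a=cv2.resize(cv2.imread('pics/side14.png')[230:400,90:320],(400,296));b=cv2.resize(cv2.imread('pics/scene14.png')[200:370,270:480],(400,296))
cv2.imwrite('pics/fin.png',cv2.hconcat([a,b]))
E
```

```text
side [('carrier_seat', [0.501, 0.223, 0.191], 0.85), ('carrier_grip', [0.503, 0.219, 0.217], 0.79), ('hook_mid', [0.5, 0.22, 0.192], 0.92), ('hook_tip', [0.509, 0.144, 0.198], 0.66), ('pump_top', [0.597, 0.298, 0.207], 0.73), ('case_mid', [0.498, 0.222, 0.192], 0.69), ('gauge_mid', [0.69, -0.24, 0.012], 0.77), ('carrier_floor', [0.497, 0.225, 0.057], 0.87)]
scene [('carrier_seat', [0.5, 0.223, 0.189], 0.56), ('carrier_grip', [0.502, 0.224, 0.22], 0.85), ('hook_mid', [0.504, 0.22, 0.19], 0.55), ('hook_tip', [0.508, 0.147, 0.196], 0.91), ('pump_top', [0.601, 0.298, 0.206], 0.65), ('case_mid', [0.805, -0.023, 0.02], 0.8), ('gauge_mid', [0.692, -0.24, 0.01], 0.81), ('carrier_floor', [0.497, 0.229, 0.056], 0.92)]
```

View pics/fin.png

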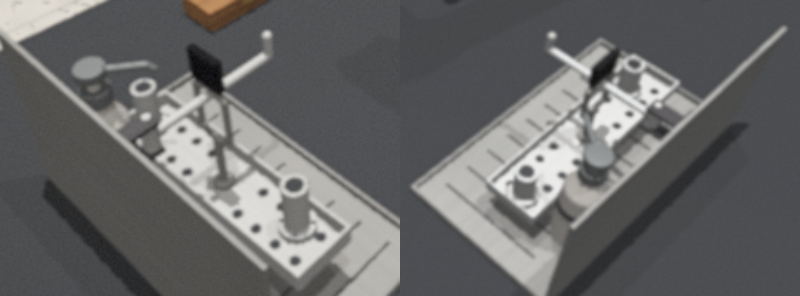

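View pics/scene14.png

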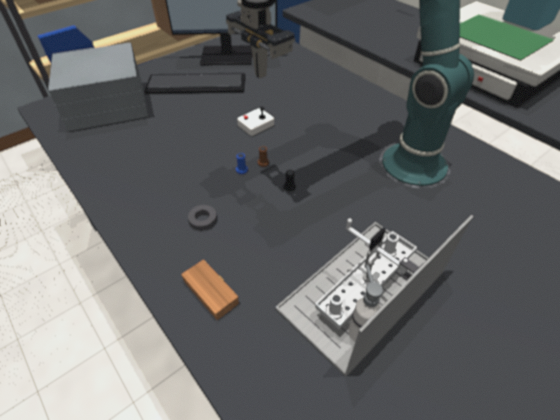

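The final view shows the carrier hanging at scene (375,260), both sleeves upright, the cap up at (373,290), and the case and gauge unmoved. Handing in.

```bash
python3 -c "
from h import *
print(env.sense()['t']);print(workorder.finish_job())"
```

```text
89.7
the job is handed in; nothing more can be done
None
```

The job is done and handed in at about 90 s. No verdict was reported.

**What I did:**
- Stood both aluminium sleeves in the carrier. Only two were there, and I left the black, blue and brown look-alikes alone.
- Swung the hook out to its stop by its tip.
- Hung the carrier on the hook arm, about 74 mm from the hinge.
- Pressed the pump cap until it hit its stop (about 15 N) and let it spring back.

**Last checks:**
- **Carrier:** the stirrup's peak is within about 4 mm of the middle of the hook arm, in height as well. It rests still, at about 0.04 rad of tilt.
- **Sleeves:** both stand upright in the tray.
- **Pump cap:** up, at about 207 mm.
- **Case and ring gauge:** both measure within about 4 mm of where they started.
- **Robot:** the arm is clear of everything.

**What disagreed:**
- The tray shifted about 12 mm while I was loading the second sleeve. I don't know whether the arm nudged it or it was the random knock, so I measured it again before grasping.
- One side-camera reading put the case at the hook, with a score of 0.69. That was a false detection: the picture and the scene camera show the case in its place.
- My depth check found no sleeve in part of the scene view right after the pump press, while the arm was close by. The later pictures show both standing.

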